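Clamp the carved bear and hold its head over the neck dowel

ROBOT

A 6-joint arm with a two-finger parallel gripper is mounted at the origin on the work surface. World frame = base frame: x ahead of the robot, y to its left, z up, the work surface at z = 0. Lengths are in mm, angles in rad, forces in N, time in s.
With the tool pointing down it reaches from about 350 to 875 mm from the base axis. Payload 4.2 kg.
Tool frame: the origin (TCP) lies between the finger pads; the fingertips stand 25 mm ahead of it and the grasp point (between the pads) lies 6 mm ahead of it; z points along the fingers, y is the line along which they close (so a half turn about z gives the same grasp; the last joint's range is limited). The gripper opens to 85 mm and grips with 20 to 120 N. Pads are 22 mm wide; open, the fingers measure 114 mm over their backs; the gripper's body (76 mm by 85 mm) begins 54 mm behind the grasp point. The pads swing forward as they close: fully open they stand 13 mm farther back than shut.
Start: joints at [-0.897, 0.385, 0.008, 0, -1.194, -0.259], TCP at [251.892, -571.97, 256.312] pointing down, gripper open.
Joint ranges: [-3.14, 3.14], [-1.21, 2.06], [-1.07, 1.41], [-3.16, 2.05], [-2.99, -0.16], [-3.1, 3.1]. Speed limits (rad/s): [2.79, 2.79, 3.14, 3.14, 3.14, 3.14].

INTERFACE

Orientations are given as a unit quaternion [x, y, z, w].
In Python, from bench import read_state, imaging, workorder, nets gives the robot as it stands.
- The arm moves only by the tool apply_moves, never from a script. Its argument "rows" is a list of rows, each an object with "hand": the opening, from -1 (shut) to 1 (fully open); "delta_pos": the shift along the tool's x, y, z in mm, a list of three; "yaw": the turn about the tool's z in rad. A call has 1 to 12 rows; each row is the pose to reach, as a shift and turn from the pose commanded when the call began, along the tool's axes at that moment; what a row does not reach only later rows make up. A row lasts 1/12 s, in which the tool goes at most 41.7 mm and 7.16 degrees, less where a joint would pass 70% of its speed; a pose out of reach is approached as far as the arm can. A call with a gripper value outside its range is refused whole. The fingers move at their own pace and stop on an object; the grip force is fixed at half the most. Time passes only in rows, so rows that repeat a pose let the fingers close. It gives the time, the measured TCP pose, the force, the opening and the grip force at its end, in the units of the state.
- read_state(): the state, without advancing time (a new reading comes with each control period).
- imaging.get_image(name): name is "side" or "top" or "wrist"; returns a dict with "pixels" (480x640x3 uint8, red, green, blue), "fx", "fy", "cx", "cy" (pixels), "xyz" and "rotation" of the camera in the world. Camera axes: x right, y down, z forward; pixel columns grow to the right and rows downward; lengths in mm; the calibration is good to about 2 mm. A picture is of the moment at which its call begins. There is no depth.
- workorder.job_done(): hands the job in; it is judged then, once.
Trained networks look in the newest picture that a camera, given by its name, has taken for a name from the list of things; names that differ only in an ending like _2 or _b are one class to them, and where a whole thing is asked for, a point or a joint stands for the part that bears it (a point fixed in the world has none). Each returns a list of dicts, best first, with "score" (0 to 1); they miss things now and then, are a little off and sometimes report something else, mostly with a low value. They report only what shows in the picture. A call takes as long as a camera call. They do not tell look-alikes from the thing itself.
- nets.find_in(camera, query): "location" ([row, column] in pixels, amid what is visible of it).
- nets.pinpoint(camera, query): "location" ([row, column] in pixels: a listed point, or the origin of a listed thing).
The state is a dict: "clock": time; "joints": joint angles; "joint_vel": joint speeds; "joint_efforts": joint torques, N m; "position": TCP position; "ee_rot": TCP orientation; "contact_force": force on the tool from outside, world axes, zero at the start; "wrist_torque": the same for the moment, N m; "gripper_width": finger opening in mm; "grasp_force": force on a finger pad.
Only numpy, scipy, OpenCV 4.12 (cv2) and the standard library are available. Lean on these libraries where they do the work, as an engineer would, in place of code of your own. Each camera call takes 0.05 s, during which the arm holds its last target. There are 200 camera calls.

TASK

Crank the vise shut until the seated wooden bear is held tight. Then pick up the bear's head (short muzzle and small round ears; the long-eared hare's head stays where it is), carry it over the clutter and hold it about a centimetre above the dowel on the bear's neck: hole over dowel, level, looking the same way as the bear and not touching it, so that the glue can be brushed on. Finish still holding the head there, and leave the other things on the bench as they are.

Things in the scene. Friction and masses are not known exactly. Their poses are not given: they have to be found in the camera images.
- vise: Grey machine vise bolted to the bench, 80 mm wide, 105 mm high. Origin: centre of its underside. y runs along the screw from fixed jaw to crank end, x across the jaws, z up. The fixed jaw's plywood face is the plane y = -44 mm (fixed jaw back to y = -80); jaws 60 to 105 mm high; the work stands on slideways at z = 60 mm. Its end bracket reaches y = 115 mm, 100 mm high; the crank is beyond it.
- jaw: Moving jaw, 80 mm wide, plywood face. Origin: in the plane of its face, at the level of the vise's underside, axes as the vise's. It slides to the fixed jaw (vise -y) as the crank tightens; screw and crank travel with it. Opening between the faces = (its y in the vise frame) + 44 mm, 51 to 55 mm at the start.
- crank (a joint): Crank angle, rad; grows as it is tightened, clockwise seen from the crank end. At 0 the arm points straight up (1.57: to the vise's -x, 3.14: down); starts between 0 and 6.2. One turn (6.28) moves the jaw 4 mm; the jaw meets the bear flat at 14.1, and the crank comes up hard at 14.8, with the bear tight. Light friction (2 N at the handle) keeps it where it is left, bar a slight spring-back.
- screw_axis (a point): Point on the screw axis (78 mm above the bench) in the plane of the middle of the crank handle; the handle runs round it on a circle of 45 mm radius in the vise's x-z plane. It travels with the jaw.
- handle_mid (a point): Middle of the crank handle: a black cylinder 18 mm thick and 44 mm long, parallel to the screw, that spins freely on its pin. The crank arm is at its vise end, 24 to 33 mm from this point; its other end is free.
- bear: Seated bear roughed out of pale wood, without a head, standing between the jaws. Flat flanks 46 mm apart (across its y), 56 mm deep, feet out to 50 mm at the front, neck face 78 mm up. Origin: centre of its underside; x the way it looks, z up. A 10 mm dowel stands 14 mm out of the neck, on its z axis.
- dowel_tip (a point): Centre of the dowel's upper end, 92 mm above the bear's underside.
- bear_head: The bear's head, pale wood: flat cheeks 46 mm apart (across its y) from 0 to 38 mm up; 48 mm deep, 45 mm high, two small round ears up to 55 mm; short muzzle at +x. Stands on its flat neck face. Origin: centre of that face, in the mouth of the 12 mm dowel hole, 17 mm deep; x the way it looks, z up. 50 to 100 g.
- nose (a point): Tip of the bear head's muzzle, 45 mm ahead of the head's origin and 15 mm up.
- hare_head: Bystander: hare's head of pale wood, 34 mm wide, with two long ears up to 100 mm high. Origin: centre of its underside.
- paper_cup: Bystander: striped paper cup, 75 mm across, 85 mm high, with a brush leaning out, up to 160 mm high, on its +x side. Origin: centre of its underside.
- wood_mug: Bystander: wooden mug, 72 mm across, 78 mm high, with a handle at its -x side reaching 62 mm out. Origin: centre of its underside.
- paint_jug: Bystander: mauve paint jug, 72 mm across, 70 mm high, handle to its -y, with a stirring stick leaning out to its -x, up to 139 mm high. Origin: centre of its underside.
Not all that is in view belongs to the job. What is shaped like the bear_head but green or red is not meant. What is shaped like the bear but blue is not meant.

How it is judged:
By the outcome, as a careful person would: the job done as asked, in the order asked, and still so for the second after the job is handed in, while the arm keeps its last pose, push and grip.
It also fails if it takes over 72 s, if anything falls off the work surface, if the arm or the gripper's body presses on something with over 40 N, if the wrist force passes 120 N, or if a joint passes its speed limit or range.

## Working session

There is one attempt and no reset: what is moved stays moved. The work goes in short steps, Python scripts to look and compute and a tool call to move; the robot and the scene stay as the last step left them, time stands still between calls to the robot, and variables do not carry over. Pictures are saved under pics/ and viewed, at most 10 in all, crops included, and the job is handed in when it is done.

Besides the shell and the picture viewer there is one more tool, called after "Emit:" in YAML: its name, and indented under it one key for each argument. apply_moves: Moves the arm, as the interface text tells. Its arguments: {"type":"object","properties":{"rows":{"type":"array"}},"required":["rows"]}

```bash
ls; mkdir -p pics
cat > h.py <<'E'
import numpy as np, cv2
from bench import read_state, imaging, workorder, nets
def snap(n,f=None):
    im=imaging.get_image(n)
    if f: cv2.imwrite('pics/'+f,cv2.cvtColor(im['pixels'],cv2.COLOR_RGB2BGR))
    return im
def ray(im,rc):
    d=np.array([(rc[1]-im['cx'])/im['fx'],(rc[0]-im['cy'])/im['fy'],1.]);R=np.array(im['rotation'])
    if R.shape!=(3,3):
        from scipy.spatial.transform import Rotation as Ro; R=Ro.from_quat(R).as_matrix()
    return np.array(im['xyz']),R@d
def onz(im,rc,z):
    o,d=ray(im,rc); return o+d*(z-o[2])/d[2]
def tri(a,ra,b,rb):
    o1,d1=ray(a,ra);o2,d2=ray(b,rb);d1/=np.linalg.norm(d1);d2/=np.linalg.norm(d2)
    t=np.linalg.lstsq(np.c_[d1,-d2],o2-o1,rcond=None)[0]
    p,q=o1+t[0]*d1,o2+t[1]*d2
    return (p+q)/2,np.linalg.norm(p-q)
def proj(im,p):
    R=np.array(im['rotation'])
    if R.shape!=(3,3):
        from scipy.spatial.transform import Rotation as Ro; R=Ro.from_quat(R).as_matrix()
    c=R.T@(np.array(p)-im['xyz']); return [im['cy']+im['fy']*c[1]/c[2],im['cx']+im['fx']*c[0]/c[2]]
E
python3 - <<'E'
from h import *
np.set_printoptions(precision=1,suppress=True)
for n in ['side','top']:
    im=snap(n,n+'0.png'); print(n,im['xyz'],np.array(im['rotation']).tolist(),im['fx'],im['cx'],im['cy'])
    for q in ['vise','jaw','screw_axis','handle_mid','bear','dowel_tip','bear_head','nose','hare_head','paper_cup','wood_mug','paint_jug']:
        print(q,[(np.round(r['location']).tolist(),round(r['score'],2)) for r in nets.pinpoint(n,q)][:4])
print(read_state())
E
```

```text
pics
side [513.3 880.  872.9] [-0.03728443430555232, 0.9052278935975331, -0.4232413629464134, 0.006251424057815342] 545.0169326499607 320.3315069878513 252.58539640685075
vise [([343.0, 335.0], 0.74), ([275.0, 333.0], 0.69), ([215.0, 294.0], 0.61)]
jaw [([351.0, 337.0], 0.69)]
screw_axis [([390.0, 349.0], 0.88), ([350.0, 337.0], 0.2)]
handle_mid [([375.0, 344.0], 0.7)]
bear [([316.0, 334.0], 0.86), ([327.0, 248.0], 0.68), ([231.0, 365.0], 0.46)]
dowel_tip [([295.0, 243.0], 0.83), ([346.0, 338.0], 0.54)]
bear_head [([205.0, 349.0], 0.91), ([241.0, 298.0], 0.89), ([216.0, 310.0], 0.86)]
nose [([212.0, 340.0], 0.92), ([214.0, 293.0], 0.8), ([231.0, 310.0], 0.7), ([275.0, 333.0], 0.42)]
hare_head [([229.0, 367.0], 0.66)]
paper_cup [([273.0, 288.0], 0.59)]
wood_mug [([274.0, 333.0], 0.57)]
paint_jug [([279.0, 382.0], 0.71)]
top [ 399.3  -26.7 1033.5] [0.7075513579284292, -0.7024613168811586, 0.04579405337408406, -0.06182296381439251] 482.1836398083953 316.678387646426 238.54317189143404
vise [([258.0, 253.0], 0.6)]
jaw [([258.0, 250.0], 0.73), ([203.0, 353.0], 0.45)]
screw_axis [([273.0, 
[... 275 characters left out ...]
.0, 460.0], 0.55)]
nose [([194.0, 458.0], 0.94), ([258.0, 476.0], 0.87), ([217.0, 422.0], 0.77)]
hare_head [([286.0, 440.0], 0.96), ([304.0, 354.0], 0.24)]
paper_cup [([199.0, 354.0], 0.6)]
wood_mug [([248.0, 354.0], 0.59)]
paint_jug [([302.0, 358.0], 0.63), ([244.0, 248.0], 0.42)]
{'clock': 1.3, 'joints': array([-0.9,  0.4,  0. ,  0. , -1.2, -0.3]), 'joint_vel': array([ 0.,  0.,  0., -0., -0.,  0.]), 'joint_efforts': array([ -0. , -39.2,  18.9,   4.2,  -0. ,  -0. ]), 'position': array([ 251.9, -572. ,  256.3]), 'ee_rot': array([-0.2,  1. ,  0. , -0. ]), 'contact_force': array([-0.6,  0.4, -0.4]), 'wrist_torque': array([-0., -0.,  0.]), 'grasp_force': 0.0, 'gripper_width': 85.40746024620469}
```

View pics/top0.png

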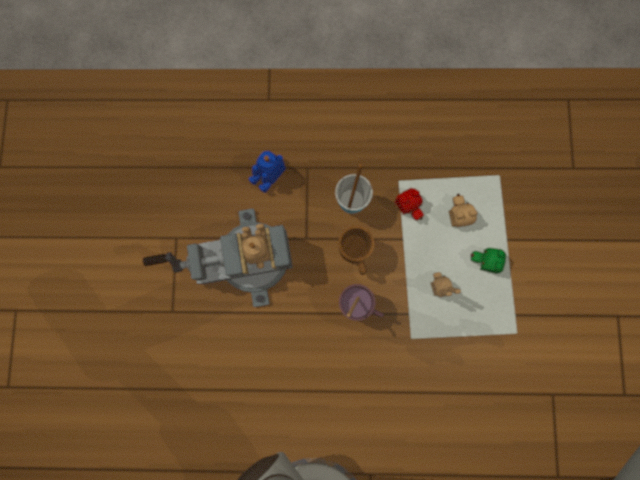

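View pics/side0.png

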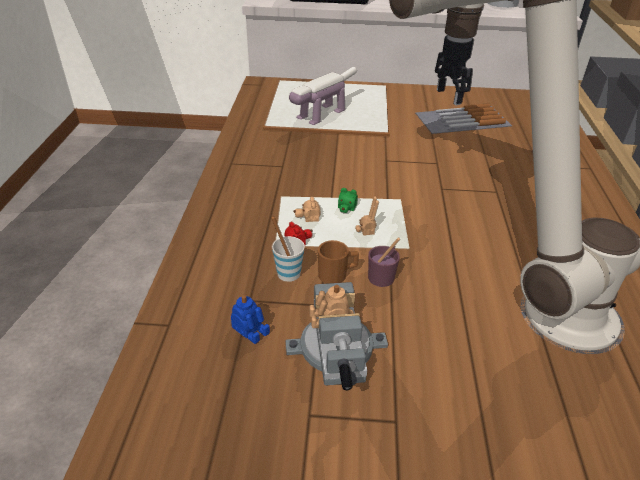

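Candidates in the top view: red (202,410), green (260,490), pale round-eared (213,462) and hare (287,443). The pale round-eared head is the one, and the bear in the vise is the pale one (the blue one at (168,267) is not).

Run:
```python
from h import *
np.set_printoptions(precision=1,suppress=True)
t=cv2.imread('pics/top0.png');s=cv2.imread('pics/side0.png')
A=cv2.resize(t[205:315,135:300],(495,330),interpolation=3);B=cv2.resize(t[180:255,430:505],(300,300),interpolation=3)
C=cv2.resize(s[185:245,280:340],(300,300),interpolation=3);D=cv2.resize(s[280:395,270:400],(339,300),interpolation=3)
M=np.zeros((600,800,3),np.uint8);M[:300,:495]=A[:300];M[:300,500:800]=B;M[300:,:300]=C;M[300:,310:649]=D
cv2.imwrite('pics/crop1.png',M)
S=snap('side');T=snap('top')
for n,z,a,b in [('axis',78,(390,349),(273,162)),('handle',0,(375,344),(258,153)),('dowel',152,(295,338),(246,250)),('head',0,(216,310),(221,459)),('nose',15,(214,293),(194,458)),('viseO',0,(343,335),(258,253)),('bear',60,(316,334),(251,256))]:
    print(n,tri(S,a,T,b),onz(T,b,z),onz(S,a,z))
for q,a,z in [('cup',(199,354),0),('mug',(248,354),0),('jug',(302,358),0),('hare',(286,440),0)]: print(q,onz(T,a,z))
```

```text
axis (array([481.9, 302.7,  80.4]), np.float64(14.935386270774757)) [474.6 304.2  78. ] [489.2 299.9  78. ]
handle (array([499.7, 306.1, 126.9]), np.float64(0.8492983038148182)) [513.2 352.8   0. ] [497.8 208.4   0. ]
dowel (array([521. , 120.6, 132.7]), np.float64(3.293006279168532)) [520.  117.3 152. ] [519.2 140.8 152. ]
head (array([ 604.6, -311.5,   -0.3]), np.float64(12.564342809815935)) [ 598.1 -310.6    0. ] [ 610.8 -313.3    0. ]
nose (array([ 656.5, -308.8,    6.6]), np.float64(0.038325526138239835)) [ 654.4 -306.5   15. ] [ 655.2 -297.2   15. ]
viseO (array([516.9, 133.7,   5.8]), np.float64(5.804199299217421)) [514.6 134.9   0. ] [519.8 128.1   0. ]
bear (array([523.1, 118.1,  69.9]), np.float64(3.9147957586591664)) [522.3 119.8  60. ] [525.1 108.3  60. ]
cup [646.1 -83.6   0. ]
mug [537.7 -83.3   0. ]
jug [422.2 -91.4   0. ]
hare [ 457.4 -265.5    0. ]
```

View pics/crop1.png

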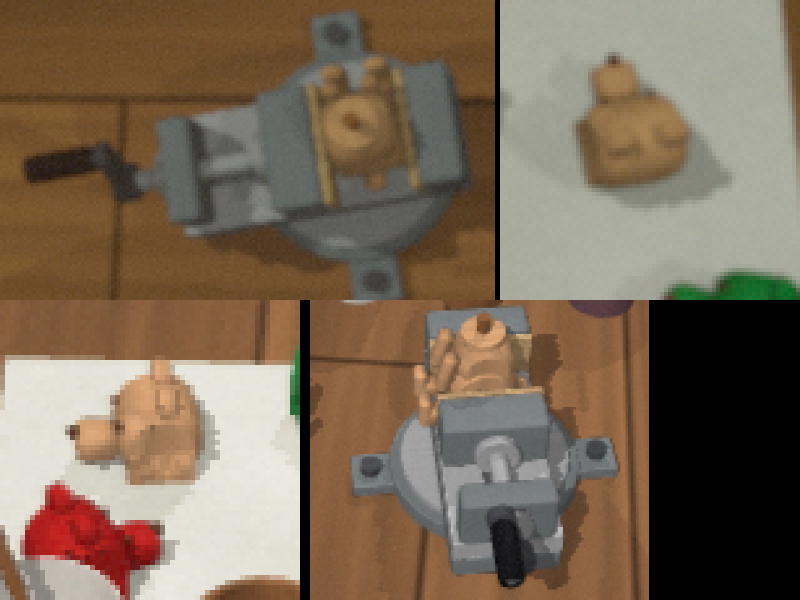

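The crop shows the pale head with two round ears and its muzzle towards +x (nose at top-view (195,458)). It also shows the crank arm nearly up, with the handle at top-view (259,153).

```bash
cat >> h.py <<'E'
from scipy.spatial.transform import Rotation as Ro
def delta(target,dirx=None):
    """delta in tool axes from measured pose; dirx: world xy direction wanted for tool x -> yaw"""
    s=read_state();R=Ro.from_quat(s['ee_rot']).as_matrix()
    d=R.T@(np.array(target)-s['position']); y=None
    if dirx is not None:
        v=R.T@np.array([dirx[0],dirx[1],0]); y=np.arctan2(v[1],v[0])
    return np.round(d,1),y
E
python3 - <<'E'
from h import *
s=read_state();print(Ro.from_quat(s['ee_rot']).as_matrix().round(3).tolist())
print(delta([490,190,340],[-.21,.98]),delta([490,190,340],[.21,-.98]))
E
```

```text
[[-0.915, -0.403, -0.0], [-0.403, 0.915, -0.0], [0.0, -0.0, -1.0]]
(array([-525. ,  601.4,  -83.7]), np.float64(1.7745110068794163)) (array([-525. ,  601.4,  -83.7]), np.float64(-1.3670816467103768))
```

Emit:
apply_moves:
  rows:
    - {"hand":1,"delta_pos":[-30,34,-84],"yaw":-0.12}
    - {"hand":1,"delta_pos":[-60,68,-84],"yaw":-0.24}
    - {"hand":1,"delta_pos":[-86,98,-84],"yaw":-0.36}
    - {"hand":1,"delta_pos":[-112,128,-84],"yaw":-0.48}
    - {"hand":1,"delta_pos":[-138,158,-84],"yaw":-0.6}
    - {"hand":1,"delta_pos":[-164,188,-84],"yaw":-0.72}
    - {"hand":1,"delta_pos":[-190,218,-84],"yaw":-0.84}
    - {"hand":1,"delta_pos":[-216,248,-84],"yaw":-0.96}
    - {"hand":1,"delta_pos":[-242,278,-84],"yaw":-1.08}
    - {"hand":1,"delta_pos":[-268,308,-84],"yaw":-1.2}
    - {"hand":1,"delta_pos":[-294,338,-84],"yaw":-1.3}
    - {"hand":1,"delta_pos":[-320,368,-84],"yaw":-1.367}

```text
clock: 2.4
position: [390.7, -122.6, 340.9]
ee_rot: [0.779, -0.627, 0.001, -0.001]
contact_force: [0.0, -0.4, -1.1]
gripper_width: 85.3
grasp_force: 0.0
```

Run:
```python
from h import *
print(read_state()['position'],read_state()['clock'],delta([490,190,340],[.21,-.98]))
```

```text
[ 390.682896   -122.57629832  340.87009106] 2.4 (array([-284.1, -163.9,    1.1]), np.float64(0.004395278787539184))
```

Emit:
apply_moves:
  rows:
    - {"hand":1,"delta_pos":[-34,-20,0],"yaw":0}
    - {"hand":1,"delta_pos":[-68,-40,0],"yaw":0}
    - {"hand":1,"delta_pos":[-102,-60,0],"yaw":0}
    - {"hand":1,"delta_pos":[-136,-80,0],"yaw":0}
    - {"hand":1,"delta_pos":[-170,-100,0],"yaw":0}
    - {"hand":1,"delta_pos":[-204,-120,0],"yaw":0}
    - {"hand":1,"delta_pos":[-238,-140,0],"yaw":0}
    - {"hand":1,"delta_pos":[-265,-155,0],"yaw":0}
    - {"hand":1,"delta_pos":[-280,-162,0],"yaw":0}
    - {"hand":1,"delta_pos":[-280,-162,0],"yaw":0}

```text
clock: 3.23
position: [491.1, 186.0, 339.4]
ee_rot: [0.779, -0.628, -0.0, 0.0]
contact_force: [-0.2, -0.5, -0.3]
gripper_width: 85.3
grasp_force: 0.0
```

Run:
```python
from h import *
np.set_printoptions(precision=1,suppress=True)
im=snap('wrist','w1.png'); print(im['xyz'],read_state()['position'],Ro.from_quat(im['rotation']).as_matrix().round(2).tolist())
for q in ['vise','jaw','screw_axis','handle_mid','bear','dowel_tip']:
    print(q,[(np.round(r['location']).tolist(),round(r['score'],2)) for r in nets.pinpoint('wrist',q)][:4])
```

```text
[506.9 114.6 456. ] [490.6 184.3 339.7] [[-0.98, -0.2, -0.06], [-0.21, 0.94, 0.28], [0.0, 0.29, -0.96]]
vise [([136.0, 311.0], 0.96), ([295.0, 309.0], 0.42)]
jaw [([141.0, 311.0], 0.97)]
screw_axis [([297.0, 306.0], 0.73)]
handle_mid [([319.0, 291.0], 0.92)]
bear [([71.0, 152.0], 0.91), ([121.0, 306.0], 0.65)]
dowel_tip [([55.0, 101.0], 0.88), ([118.0, 304.0], 0.77), ([316.0, 292.0], 0.22)]
```

View pics/w1.png

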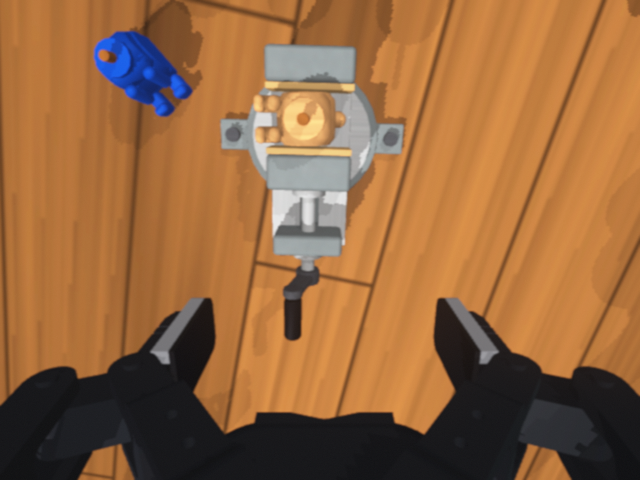

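Wrist view: vise nearly aligned with the tool, fixed jaw's top corners at (45,266)/(45,354), moving jaw's at (188,268)/(188,349), dowel (118,304), hub (268,308), handle from (293,292) to (338,293).

Run:
```python
from h import *
np.set_printoptions(precision=1,suppress=True)
im=snap('wrist'); T=imaging.get_image('top'); S=imaging.get_image('side')
P={k:onz(im,rc,105) for k,rc in dict(A=(45,266),B=(45,354),C=(188,268),D=(188,349),E=(82,266),F=(82,355)).items()}
for k in P: print(k,P[k])
for a,b,perp in ['AC0','BD0','AB1','CD1','EF1']:
    d=P[b]-P[a]; print(a+b,np.linalg.norm(d), np.arctan2(-d[1],-d[0]) if perp=='1' else np.arctan2(-d[0],d[1]))
print('dowel',onz(im,(118,304),152),onz(T,(246,250),152),onz(S,(289,336),152),tri(im,(118,304),T,(246,250)))
print('hub z78',onz(im,(268,308),78))
print('handle',tri(im,(318,291),T,(258,153)),tri(im,(318,291),S,(375,344)), onz(im,(318,291.5),121))
for q in ['dowel_tip','handle_mid']: print(q,[(np.round(r['location'],1),r['score']) for r in nets.pinpoint('side',q)])
```

```text
A [567.5  60.1 105. ]
B [494.   44.4 105. ]
C [545.3 181.1 105. ]
D [470.2 165.  105. ]
E [562.6  89.1 105. ]
F [486.4  72.9 105. ]
AC 122.98420752270354 0.18126919686177978
BD 122.92124948918482 0.19486724391412374
AB 75.09192048263448 0.21030385824127665
CD 76.76481538074003 0.21063953578924857
EF 77.95392549033566 0.21038413051969557
dowel [521.8 111.6 152. ] [520.  117.3 152. ] [523.8 124.8 152. ] (array([518.6, 112.5, 175.6]), np.float64(4.239416037958518))
hub z78 [491.2 263.9  78. ]
handle (array([500. , 312.6, 106.3]), np.float64(3.51403154197189)) (array([499.5, 302.4, 122.1]), np.float64(1.0718082198870271)) [498.4 302.9 121. ]
dowel_tip [(array([285.1, 334.9]), 0.88), (array([296.7, 243.1]), 0.81)]
handle_mid [(array([375.7, 344.3]), 0.55)]
```

Run:
```python
from h import *
print(delta([497,310,200],[.2,-.98]))
```

```text
(array([-123. ,  -32.8,  140.5]), np.float64(0.009057378323125245))
```

Emit:
apply_moves:
  rows:
    - {"hand":1,"delta_pos":[-35,-10,0],"yaw":0.01}
    - {"hand":1,"delta_pos":[-70,-20,10],"yaw":0.01}
    - {"hand":1,"delta_pos":[-100,-30,30],"yaw":0.01}
    - {"hand":1,"delta_pos":[-123,-33,55],"yaw":0.01}
    - {"hand":1,"delta_pos":[-123,-33,85],"yaw":0.01}
    - {"hand":1,"delta_pos":[-123,-33,115],"yaw":0.01}
    - {"hand":1,"delta_pos":[-123,-33,140],"yaw":0.01}
    - {"hand":1,"delta_pos":[-123,-33,140],"yaw":0.01}
    - {"hand":1,"delta_pos":[-123,-33,140],"yaw":0.01}

```text
clock: 4.58
position: [497.0, 310.0, 199.6]
ee_rot: [0.775, -0.632, 0.0, 0.001]
contact_force: [-0.4, 0.3, 0.7]
gripper_width: 85.7
grasp_force: 0.0
```

Run:
```python
from h import *
np.set_printoptions(precision=1,suppress=True)
im=snap('wrist','w2.png'); s=read_state(); print(im['xyz'],s['position'],s['clock'])
for q,z in [('screw_axis',78),('handle_mid',120.5)]:
    for r in nets.pinpoint('wrist',q)[:2]: print(q,r['location'],r['score'],onz(im,r['location'],z))
```

```text
[511.9 238.7 316.3] [497.9 310.7 201.5] 4.6333
handle_mid [247.5, 329.4] 0.89 [495.4 303.  120.5]
```

View pics/w2.png

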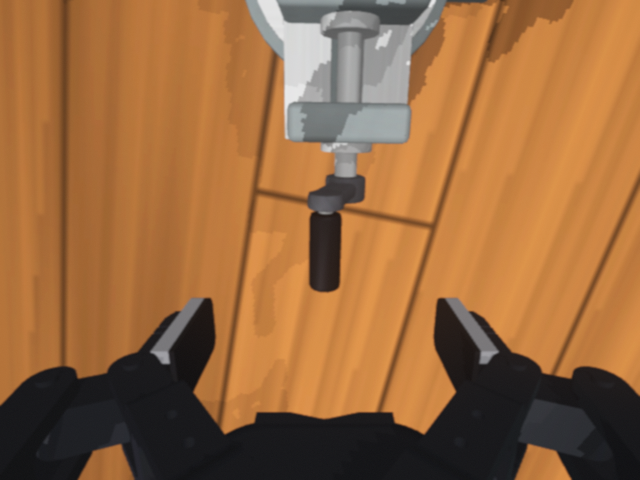

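Wrist view: handle from (212,325) to (290,325), screw shaft centre (60,348), stub (162,345).

Run:
```python
from h import *
np.set_printoptions(precision=1,suppress=True)
im=snap('wrist')
a,b=onz(im,(60,348),85),onz(im,(162,345),85)
print(a,b,np.arctan2(-(b-a)[0],(b-a)[1]))
h1,h2=onz(im,(212,325.5),127),onz(im,(290,324.5),127)  # top line of the handle
print(h1,h2,np.arctan2(-(h2-h1)[0],(h2-h1)[1]),np.linalg.norm(h2-h1)); hm=(h1+h2)/2
print('bracket corners',onz(im,(103,289),100),onz(im,(103,409),100))
print('hub',onz(im,(188,346),85))
y=.2; vx=np.array([np.cos(y),np.sin(y),0]); print('off', (hm-b)@vx,(hm-a)@vx, hm)
```

```text
[506.8 204.2  85. ] [496.  260.9  85. ] 0.18844279067198957
[503.4 284.5 127. ] [494.9 328.7 127. ] 0.19067288962859805 44.9855510187492
bracket corners [534.4 234.3 100. ] [469.4 221.  100. ]
hub [491.9 276.6  85. ]
off 12.147849950361708 12.814827946301765 [499.1 306.6 127. ]
```

Run:
```python
from h import *
print(delta([497.5,312.5,132],[.194,-.981]))
```

```text
(array([-1.3,  0.6, 70.8]), np.float64(0.005801266184574627))
```

Emit:
apply_moves:
  rows:
    - {"hand":1,"delta_pos":[-2,0,25],"yaw":0.005}
    - {"hand":1,"delta_pos":[-2,0,50],"yaw":0.005}
    - {"hand":1,"delta_pos":[-2,0,68],"yaw":0.005}
    - {"hand":1,"delta_pos":[-2,0,68],"yaw":0.005}
    - {"hand":-1,"delta_pos":[-2,0,68],"yaw":0.005}
    - {"hand":-1,"delta_pos":[-2,0,68],"yaw":0.005}
    - {"hand":-1,"delta_pos":[-2,0,68],"yaw":0.005}
    - {"hand":-1,"delta_pos":[-2,0,68],"yaw":0.005}
    - {"hand":-1,"delta_pos":[-2,0,68],"yaw":0.005}
    - {"hand":-1,"delta_pos":[-2,0,68],"yaw":0.005}
    - {"hand":-1,"delta_pos":[-2,0,68],"yaw":0.005}

```text
clock: 5.7
position: [497.1, 312.7, 133.3]
ee_rot: [0.773, -0.635, 0.0, -0.001]
contact_force: [-1.0, 0.6, 3.6]
gripper_width: 16.1
grasp_force: 58.5
```

Run:
```python
from h import *
s=read_state()
for k in ['clock','position','contact_force','wrist_torque','gripper_width','grasp_force']: print(k,s[k])
```

```text
clock 5.7
position [497.09252134 312.71295332 133.34104704]
contact_force [-0.98863747  0.58542848  3.6445427 ]
wrist_torque [-0.01749879  0.14570288 -0.09559675]
gripper_width 16.06183610634553
grasp_force 58.464651703834534
```

Emit:
apply_moves:
  rows:
    - {"hand":-1,"delta_pos":[0.2,11.8,-1.8],"yaw":0}
    - {"hand":-1,"delta_pos":[0.3,23.5,-0.5],"yaw":0}
    - {"hand":-1,"delta_pos":[0.5,34.4,3.8],"yaw":0}
    - {"hand":-1,"delta_pos":[0.7,43.9,10.8],"yaw":0}
    - {"hand":-1,"delta_pos":[0.8,51.2,20.0],"yaw":0}
    - {"hand":-1,"delta_pos":[1.0,55.9,30.8],"yaw":0}

```text
clock: 6.2
position: [441.5, 301.2, 102.4]
ee_rot: [0.773, -0.635, -0.0, -0.001]
contact_force: [1.1, 0.9, -0.1]
gripper_width: 15.8
grasp_force: 58.9
```

Run:
```python
from h import *
s=read_state()
for k in ['clock','position','contact_force','wrist_torque','gripper_width','grasp_force']: print(k,s[k])
im=snap('wrist')
R=Ro.from_quat(s['ee_rot']).as_matrix();print(R.T@s['contact_force'], R.T@(s['position']-[497.1,312.7,133.3]))
```

```text
clock 6.2
position [441.4719281  301.1680928  102.39237379]
contact_force [ 1.13027995  0.90467018 -0.11743349]
wrist_torque [ 0.3216928  -0.37209395 -0.09418357]
gripper_width 15.766162237194619
grasp_force 58.872501254081726
[-0.66693023 -1.2846378   0.12108391] [ 0.54707894 56.85984445 30.81245557]
```

Emit:
apply_moves:
  rows:
    - {"hand":-1,"delta_pos":[0.2,1.6,15.5],"yaw":0}
    - {"hand":-1,"delta_pos":[0.4,-2.2,30.7],"yaw":0}
    - {"hand":-1,"delta_pos":[0.7,-10.9,43.7],"yaw":0}
    - {"hand":-1,"delta_pos":[0.9,-23.6,52.8],"yaw":0}

```text
clock: 6.58
position: [466.3, 305.0, 49.0]
ee_rot: [0.773, -0.634, 0.0, -0.001]
contact_force: [2.3, -2.4, 12.8]
gripper_width: 16.0
grasp_force: 60.7
```

Emit:
apply_moves:
  rows:
    - {"hand":-1,"delta_pos":[0.2,-15.0,3.4],"yaw":0}
    - {"hand":-1,"delta_pos":[0.4,-30.6,2.3],"yaw":0}

```text
clock: 6.75
position: [495.9, 310.1, 46.6]
ee_rot: [0.773, -0.634, -0.0, 0.001]
contact_force: [-8.2, 1.2, 20.3]
gripper_width: 15.9
grasp_force: 61.6
```

Emit:
apply_moves:
  rows:
    - {"hand":-1,"delta_pos":[0.2,-14.3,-8.0],"yaw":0}
    - {"hand":-1,"delta_pos":[0.4,-25.5,-18.7],"yaw":0}
    - {"hand":-1,"delta_pos":[0.7,-32.4,-32.8],"yaw":0}
    - {"hand":-1,"delta_pos":[0.9,-34.0,-48.3],"yaw":0}

```text
clock: 7.08
position: [528.9, 315.3, 93.6]
ee_rot: [0.772, -0.635, -0.001, 0.002]
contact_force: [-5.3, 3.8, -3.0]
gripper_width: 16.2
grasp_force: 59.9
```

Emit:
apply_moves:
  rows:
    - {"hand":-1,"delta_pos":[0.2,3.8,-15.2],"yaw":0}
    - {"hand":-1,"delta_pos":[0.4,12.5,-28.2],"yaw":0}
    - {"hand":-1,"delta_pos":[0.7,25.2,-37.3],"yaw":0}
    - {"hand":-1,"delta_pos":[0.9,40.2,-41.7],"yaw":0}
    - {"hand":-1,"delta_pos":[1.1,55.8,-40.6],"yaw":0}
    - {"hand":-1,"delta_pos":[1.3,70.1,-34.2],"yaw":0}

```text
clock: 7.58
position: [460.8, 301.2, 128.7]
ee_rot: [0.773, -0.635, 0.0, -0.002]
contact_force: [10.5, 0.9, -15.2]
gripper_width: 15.8
grasp_force: 59.5
```

Run:
```python
from h import *
im=snap('wrist','w3.png')
s=read_state();print(s['position'],s['contact_force'],s['wrist_torque'])
```

```text
[458.75275548 300.69358186 126.96555583] [ 0.43671958  3.66145706 -7.20512037] [ 1.185028   -0.44517941 -0.09251008]
```

View pics/w3.png

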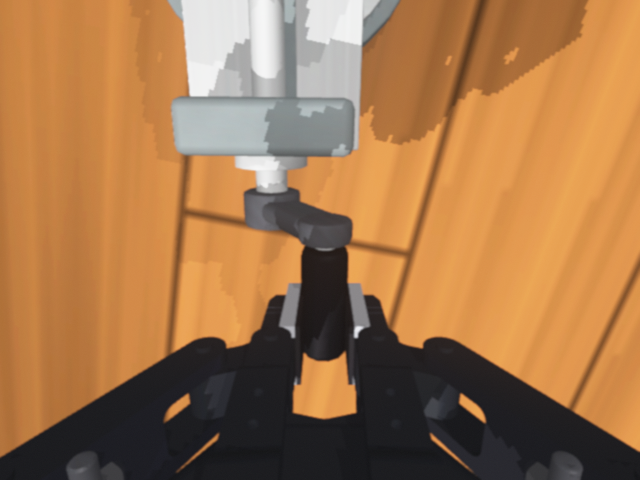

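Emit:
apply_moves:
  rows:
    - {"hand":-1,"delta_pos":[0.2,11.2,10.8],"yaw":0}
    - {"hand":-1,"delta_pos":[0.4,18.1,24.9],"yaw":0}
    - {"hand":-1,"delta_pos":[0.6,19.8,35.7],"yaw":0}
    - {"hand":-1,"delta_pos":[0.7,19.1,45.1],"yaw":0}
    - {"hand":-1,"delta_pos":[0.7,19.1,45.1],"yaw":0}

```text
clock: 8.05
position: [441.5, 296.8, 82.5]
ee_rot: [0.773, -0.635, -0.001, 0.0]
contact_force: [-4.1, 5.3, -2.2]
gripper_width: 15.8
grasp_force: 61.5
```

Emit:
apply_moves:
  rows:
    - {"hand":-1,"delta_pos":[0.1,-0.8,3.8],"yaw":0}
    - {"hand":-1,"delta_pos":[0.1,-2.0,7.6],"yaw":0}
    - {"hand":-1,"delta_pos":[0.2,-3.5,11.2],"yaw":0}
    - {"hand":-1,"delta_pos":[0.2,-5.3,14.7],"yaw":0}
    - {"hand":-1,"delta_pos":[0.2,-5.3,14.7],"yaw":0}

```text
clock: 8.47
position: [446.4, 297.6, 68.5]
ee_rot: [0.773, -0.635, -0.001, 0.001]
contact_force: [-5.7, 5.9, -2.0]
gripper_width: 15.9
grasp_force: 61.5
```

Emit:
apply_moves:
  rows:
    - {"hand":-1,"delta_pos":[0.1,-2.1,3.3],"yaw":0}
    - {"hand":-1,"delta_pos":[0.1,-4.5,6.4],"yaw":0}
    - {"hand":-1,"delta_pos":[0.1,-4.5,6.4],"yaw":0}

```text
clock: 8.72
position: [449.6, 298.2, 63.6]
ee_rot: [0.773, -0.635, -0.001, 0.002]
contact_force: [-13.6, 5.0, 10.3]
gripper_width: 16.1
grasp_force: 62.9
```

Emit:
apply_moves:
  rows:
    - {"hand":-1,"delta_pos":[0,-2.7,2.9],"yaw":0}
    - {"hand":-1,"delta_pos":[0,-2.7,2.9],"yaw":0}
    - {"hand":-1,"delta_pos":[0,-2.7,2.9],"yaw":0}

```text
clock: 8.97
position: [449.9, 298.2, 63.2]
ee_rot: [0.773, -0.635, -0.002, 0.004]
contact_force: [-27.2, 4.9, 30.2]
gripper_width: 16.0
grasp_force: 65.3
```

Emit:
apply_moves:
  rows:
    - {"hand":-1,"delta_pos":[0,3.0,-3.2],"yaw":0}
    - {"hand":-1,"delta_pos":[0,3.0,-3.2],"yaw":0}
    - {"hand":1,"delta_pos":[0,3.0,-3.2],"yaw":0}
    - {"hand":1,"delta_pos":[0,3.0,-3.2],"yaw":0}
    - {"hand":1,"delta_pos":[0,3.0,-3.2],"yaw":0}
    - {"hand":1,"delta_pos":[0,3.0,-3.2],"yaw":0}
    - {"hand":1,"delta_pos":[0,3.0,-3.2],"yaw":0}
    - {"hand":1,"delta_pos":[0,3,-30],"yaw":0}
    - {"hand":1,"delta_pos":[0,3,-65],"yaw":0}
    - {"hand":1,"delta_pos":[0,3,-100],"yaw":0}
    - {"hand":1,"delta_pos":[0,3,-140],"yaw":0}
    - {"hand":1,"delta_pos":[0,3,-180],"yaw":0}

```text
clock: 9.97
position: [451.1, 297.0, 241.4]
ee_rot: [0.773, -0.635, 0.0, 0.001]
contact_force: [1.3, 0.7, -0.6]
gripper_width: 84.8
grasp_force: 0.0
```

Run:
```python
from h import *
# pose for viewing the vise from the wrist: same as w1
print(delta([491,150,360],[.2,-.98]))
```

```text
(array([ 152.1,  -10.5, -118.5]), np.float64(-0.0057445743446456424))
```

Emit:
apply_moves:
  rows:
    - {"hand":1,"delta_pos":[25,-8,-35],"yaw":0}
    - {"hand":1,"delta_pos":[55,-16,-60],"yaw":0}
    - {"hand":1,"delta_pos":[85,-24,-85],"yaw":0}
    - {"hand":1,"delta_pos":[115,-32,-100],"yaw":0}
    - {"hand":1,"delta_pos":[140,-32,-110],"yaw":0}
    - {"hand":1,"delta_pos":[160,-32,-110],"yaw":0}
    - {"hand":1,"delta_pos":[175,-32,-110],"yaw":0}
    - {"hand":1,"delta_pos":[175,-32,-110],"yaw":0}
    - {"hand":1,"delta_pos":[175,-32,-110],"yaw":0}

```text
clock: 10.72
position: [516.8, 131.5, 349.7]
ee_rot: [0.772, -0.635, -0.0, 0.0]
contact_force: [-0.1, -0.4, -0.2]
gripper_width: 85.3
grasp_force: 0.0
```

Run:
```python
from h import *
np.set_printoptions(precision=1,suppress=True)
im=snap('wrist','w4.png'); s=read_state(); print(im['xyz'],s['position'],s['clock'],s['ee_rot'],im['rotation'],im['fx'],im['fy'],im['cx'],im['cy'])
for q,z in [('dowel_tip',152),('bear',60),('jaw',0),('handle_mid',50)]:
    for r in nets.pinpoint('wrist',q)[:2]: print(q,r['location'],r['score'],onz(im,r['location'],z))
```

```text
[531.1  59.7 466.3] [516.7 132.1 349.6] 10.7667 [ 0.8 -0.6 -0.   0. ] [-0.1  1.   0.1 -0. ] 374.5897960680622 374.5897960680622 324.12309946576147 233.51415426319562
dowel_tip [185.8, 323.1] 0.58 [521.8 111.1 152. ]
dowel_tip [126.7, 132.2] 0.57 [682.2  93.9 152. ]
bear [174.2, 319.8] 0.84 [525.  114.5  60. ]
bear [126.1, 167.2] 0.6 [690.6  96.3  60. ]
handle_mid [322.7, 354.6] 0.91 [447. 289.  50.]
handle_mid [10.3, 446.1] 0.38 [433.5 -66.1  50. ]
```

View pics/w4.png

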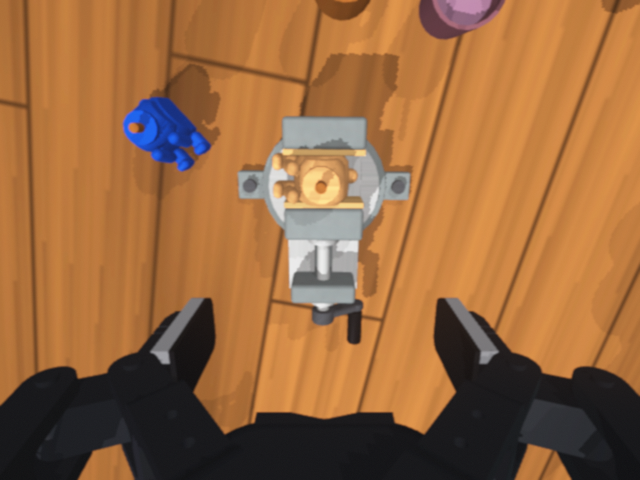

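Emit:
apply_moves:
  rows:
    - {"hand":0.5,"delta_pos":[30,0,0],"yaw":0.12}
    - {"hand":0.5,"delta_pos":[68,-2,0],"yaw":0.24}
    - {"hand":0.5,"delta_pos":[106,-3,0],"yaw":0.36}
    - {"hand":0.5,"delta_pos":[144,-4,0],"yaw":0.48}
    - {"hand":0.5,"delta_pos":[182,-5,0],"yaw":0.6}
    - {"hand":0.5,"delta_pos":[220,-6,0],"yaw":0.72}
    - {"hand":0.5,"delta_pos":[258,-7,0],"yaw":0.84}
    - {"hand":0.5,"delta_pos":[296,-8,0],"yaw":0.96}
    - {"hand":0.5,"delta_pos":[334,-9,0],"yaw":1.08}
    - {"hand":0.5,"delta_pos":[372,-10,10],"yaw":1.2}
    - {"hand":0.5,"delta_pos":[410,-11,25],"yaw":1.32}
    - {"hand":0.5,"delta_pos":[440,-11,40],"yaw":1.44}

```text
clock: 11.97
position: [614.1, -299.1, 309.2]
ee_rot: [-0.16, 0.987, -0.0, 0.0]
contact_force: [0.6, 1.2, 0.8]
gripper_width: 64.2
grasp_force: 0.0
```

Run:
```python
from h import *
print(read_state()['joints'],delta([615,-311,300],[-.997,-.08]))
```

```text
[-2.16995250e-01  4.59745294e-01  2.56783223e-01  2.92974811e-04
 -1.36696061e+00 -1.03303837e+00] (array([  2.9, -11.6,   9.2]), np.float64(0.24075251510828372))
```

Emit:
apply_moves:
  rows:
    - {"hand":0.5,"delta_pos":[3,-12,9],"yaw":0.12}
    - {"hand":0.5,"delta_pos":[3,-12,9],"yaw":0.24}
    - {"hand":0.5,"delta_pos":[3,-12,9],"yaw":0.24}
    - {"hand":0.5,"delta_pos":[3,-12,9],"yaw":0.24}

```text
clock: 12.3
position: [614.6, -309.1, 300.5]
ee_rot: [-0.045, 0.999, -0.0, -0.0]
contact_force: [0.1, 0.4, -0.1]
gripper_width: 64.1
grasp_force: 0.0
```

Run:
```python
from h import *
np.set_printoptions(precision=2,suppress=True)
im=snap('wrist','w5.png'); s=read_state(); print(im['xyz'],s['position'],s['joints'])
for q,z in [('bear_head',0),('nose',15)]:
    for r in nets.pinpoint('wrist',q)[:4]: print(q,r['location'],r['score'],onz(im,r['location'],z))
```

```text
[ 541.67 -315.45  417.15] [ 614.69 -308.78  301.2 ] [-0.23  0.47  0.26  0.   -1.36 -1.25]
bear_head [218.2, 419.4] 0.87 [ 638.4  -197.08    0.  ]
bear_head [184.4, 323.0] 0.86 [ 609.68 -310.86    0.  ]
bear_head [87.8, 276.9] 0.76 [ 513.43 -367.79    0.  ]
bear_head [36.7, 382.2] 0.22 [ 455.86 -265.13    0.  ]
nose [185.6, 406.7] 0.75 [ 600.27 -220.94   15.  ]
nose [224.6, 330.9] 0.57 [ 651.2 -298.2   15. ]
```

View pics/w5.png

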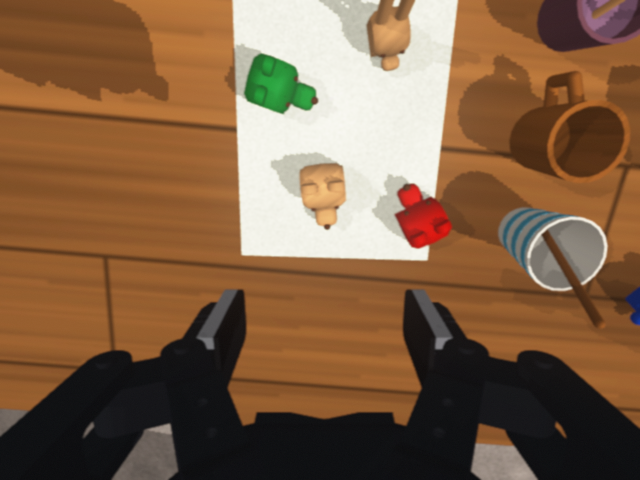

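Wrist view: pale bear head centred at (186,323) with its nose at (228,327); green at (85,272), red at (222,424) and hare at (35,390) are off to the sides.

Emit:
apply_moves:
  rows:
    - {"hand":0.5,"delta_pos":[0,0,35],"yaw":0}
    - {"hand":0.5,"delta_pos":[0,0,70],"yaw":0}
    - {"hand":0.5,"delta_pos":[0,0,110],"yaw":0}
    - {"hand":0.5,"delta_pos":[0,0,130],"yaw":0}
    - {"hand":0.5,"delta_pos":[0,0,130],"yaw":0}
    - {"hand":0.5,"delta_pos":[0,0,130],"yaw":0}

```text
clock: 12.95
position: [614.4, -309.0, 170.9]
ee_rot: [-0.044, 0.999, -0.0, -0.001]
contact_force: [-0.2, 1.2, 0.5]
gripper_width: 63.8
grasp_force: 0.0
```

Run:
```python
from h import *
np.set_printoptions(precision=2,suppress=True)
im=snap('wrist','w6.png'); s=read_state(); print(im['xyz'],s['position'])
for q,z in [('bear_head',0),('nose',15)]:
    for r in nets.pinpoint('wrist',q)[:4]: print(q,r['location'],r['score'],onz(im,r['location'],z))
c=cv2.imread('pics/w6.png')[120:320,220:440]; cv2.imwrite('pics/w6c.png',cv2.resize(c,(660,600),interpolation=3))
```

```text
[ 541.54 -315.22  287.54] [ 615.49 -309.49  172.91]
bear_head [213.4, 321.6] 0.89 [ 611.2 -311.3    0. ]
bear_head [259.0, 459.5] 0.62 [ 639.21 -195.63    0.  ]
nose [213.8, 443.9] 0.91 [ 599.63 -220.43   15.  ]
nose [269.3, 328.4] 0.85 [ 651.83 -302.27   15.  ]
```

View pics/w6c.png

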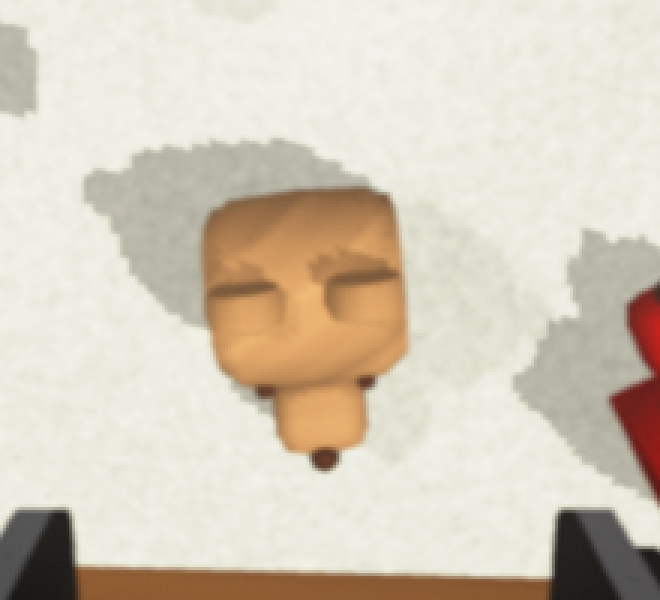

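Run:
```python
from h import *
np.set_printoptions(precision=2,suppress=True)
im=snap('wrist')
n=onz(im,(276.7,328.3),15); print(n, n-45*np.array([np.cos(.19),np.sin(.19),0]))
back=[onz(im,(120+r/3,220+c/3),38) for r,c in [(203,225),(192,380)]];print('back edge',back)
print([onz(im,(120+r/3,220+c/3),38) for r,c in [(260,204),(260,402)]])
y=.19
print(delta([611.5,-310.8,100],[-np.cos(y),-np.sin(y)]), read_state()['position'])
```

```text
[ 662.05 -302.58   15.  ] [ 617.86 -311.08   15.  ]
back edge [array([ 588.77, -332.25,   38.  ]), array([ 583.14, -297.56,   38.  ])]
[array([ 602.39, -336.18,   38.  ]), array([ 598.31, -290.86,   38.  ])]
(array([ 4.6, -0.6, 73.9]), np.float64(-0.10227652197158878)) [ 615.63 -309.7   173.94]
```

Emit:
apply_moves:
  rows:
    - {"hand":0.5,"delta_pos":[2,-1.5,25],"yaw":-0.1}
    - {"hand":0.5,"delta_pos":[2,-1.5,55],"yaw":-0.1}
    - {"hand":0.5,"delta_pos":[2,-1.5,85],"yaw":-0.1}
    - {"hand":0.5,"delta_pos":[2,-1.5,110],"yaw":-0.1}
    - {"hand":0.5,"delta_pos":[2,-1.5,130],"yaw":-0.1}
    - {"hand":0.5,"delta_pos":[2,-1.5,141],"yaw":-0.1}
    - {"hand":0.5,"delta_pos":[2,-1.5,141],"yaw":-0.1}

```text
clock: 13.73
position: [611.6, -310.9, 28.2]
ee_rot: [-0.093, 0.996, 0.001, -0.001]
contact_force: [0.5, 0.2, 0.1]
gripper_width: 64.2
grasp_force: 0.0
```

Emit:
apply_moves:
  rows:
    - {"hand":-1,"delta_pos":[0,0,0],"yaw":0}
    - {"hand":-1,"delta_pos":[0,0,0],"yaw":0}
    - {"hand":-1,"delta_pos":[0,0,0],"yaw":0}
    - {"hand":-1,"delta_pos":[0,0,0],"yaw":0}
    - {"hand":-1,"delta_pos":[0,0,0],"yaw":0}
    - {"hand":-1,"delta_pos":[0,0,0],"yaw":0}

```text
clock: 14.23
position: [613.7, -311.5, 32.1]
ee_rot: [-0.094, 0.996, -0.001, 0.002]
contact_force: [0.5, 1.3, 5.9]
gripper_width: 45.1
grasp_force: 62.7
```

Emit:
apply_moves:
  rows:
    - {"hand":-1,"delta_pos":[0,0,-10],"yaw":0}
    - {"hand":-1,"delta_pos":[0,0,-30],"yaw":0}
    - {"hand":-1,"delta_pos":[0,0,-60],"yaw":0}
    - {"hand":-1,"delta_pos":[0,0,-95],"yaw":0}
    - {"hand":-1,"delta_pos":[0,0,-130],"yaw":0}
    - {"hand":-1,"delta_pos":[0,0,-165],"yaw":0}
    - {"hand":-1,"delta_pos":[0,0,-200],"yaw":0}
    - {"hand":-1,"delta_pos":[0,10,-235],"yaw":0}
    - {"hand":-1,"delta_pos":[0,30,-245],"yaw":0}
    - {"hand":-1,"delta_pos":[1,55,-245],"yaw":0}
    - {"hand":-1,"delta_pos":[2,85,-245],"yaw":0}
    - {"hand":-1,"delta_pos":[2,115,-245],"yaw":0}

```text
clock: 15.23
position: [587.9, -197.6, 275.1]
ee_rot: [-0.093, 0.996, 0.0, -0.0]
contact_force: [1.3, 0.4, -0.8]
gripper_width: 45.2
grasp_force: 61.9
```

Emit:
apply_moves:
  rows:
    - {"hand":-1,"delta_pos":[0,30,0],"yaw":0}
    - {"hand":-1,"delta_pos":[1,60,0],"yaw":0}
    - {"hand":-1,"delta_pos":[2,90,0],"yaw":0}
    - {"hand":-1,"delta_pos":[2,120,0],"yaw":0}
    - {"hand":-1,"delta_pos":[3,150,0],"yaw":0}
    - {"hand":-1,"delta_pos":[4,180,0],"yaw":0}
    - {"hand":-1,"delta_pos":[5,210,0],"yaw":0}
    - {"hand":-1,"delta_pos":[6,240,0],"yaw":0}
    - {"hand":-1,"delta_pos":[7,270,0],"yaw":0}
    - {"hand":-1,"delta_pos":[7,295,0],"yaw":0}
    - {"hand":-1,"delta_pos":[7,310,0],"yaw":0}
    - {"hand":-1,"delta_pos":[7,316,0],"yaw":-0.008}

```text
clock: 16.23
position: [522.5, 112.4, 275.0]
ee_rot: [-0.099, 0.995, 0.0, -0.0]
contact_force: [0.4, 0.3, -0.8]
gripper_width: 45.2
grasp_force: 61.9
```

Run:
```python
from h import *
np.set_printoptions(precision=2,suppress=True)
y=.195
print(read_state()['joints'],delta([522.3,111.4,225],[-np.cos(y),-np.sin(y)]))
```

```text
[ 0.52  0.22 -0.18 -0.   -1.17 -1.89] (array([ 0.4, -1. , 50. ]), np.float64(0.0025018255614861805))
```

Emit:
apply_moves:
  rows:
    - {"hand":-1,"delta_pos":[0,-1,25],"yaw":0}
    - {"hand":-1,"delta_pos":[0,-1,45],"yaw":0}
    - {"hand":-1,"delta_pos":[0,-1,50],"yaw":0}
    - {"hand":-1,"delta_pos":[0,-1,50],"yaw":0}

```text
clock: 16.57
position: [522.7, 108.7, 223.4]
ee_rot: [-0.097, 0.995, -0.001, -0.002]
contact_force: [0.3, -0.0, -0.1]
gripper_width: 45.1
grasp_force: 61.9
```

Run:
```python
from h import *
np.set_printoptions(precision=1,suppress=True)
I={}
for c in ['side','top','wrist']:
    I[c]=snap(c,c+'7.png')
    for q,z in [('nose',211),('bear_head',196),('dowel_tip',152),('bear',60)]:
        print(c,q,[(np.round(r['location'],1),round(r['score'],2),onz(I[c],r['location'],z)) for r in nets.pinpoint(c,q) if r['score']>.3][:3])
print(read_state()['position'],I['wrist']['xyz'])
p=[522.3,111.4,152]
for c in I: print(c,'dowel',proj(I[c],p),'origin',proj(I[c],[522.3,111.4,196]),'nose',proj(I[c],[522.3+44.1,111.4+8.7,211]))
s=cv2.imread('pics/side7.png');t=cv2.imread('pics/top7.png');w=cv2.imread('pics/wrist7.png');s0=cv2.imread('pics/side0.png')
M=np.zeros((600,800,3),np.uint8)
M[:300,:400]=cv2.resize(s[250:325,290:390],(400,300),interpolation=3)
M[:300,400:]=cv2.resize(t[205:280,210:310],(400,300),interpolation=3)
M[300:,:400]=cv2.resize(w[180:480,120:520],(400,300),interpolation=2)
M[300:,400:]=cv2.resize(s0[250:325,290:390],(400,300),interpolation=3)
cv2.imwrite('pics/m7.png',M)
```

```text
side nose [(array([263.7, 318.2]), 0.77, array([559.1, 122.3, 211. ])), (array([236.8, 311.1]), 0.69, array([579.1,  43.7, 211. ]))]
side bear_head [(array([269.7, 343. ]), 0.92, array([512.7, 117.7, 196. ])), (array([263.2, 318. ]), 0.33, array([560.7, 103.7, 196. ]))]
side dowel_tip [(array([283.6, 336.1]), 0.97, array([524.3, 109.7, 152. ])), (array([296.7, 245.7]), 0.91, array([691.3, 161.5, 152. ]))]
side bear [(array([315.6, 336. ]), 0.87, array([521.1, 106.8,  60. ])), (array([325.3, 247.7]), 0.64, array([695.6, 149.6,  60. ]))]
top nose [(array([269.8, 165.7]), 0.69, array([469.7, 252. , 211. ])), (array([255.8, 475.9]), 0.64, array([ 497.3, -279.1,  211. ])), (array([218.1, 422.1]), 0.59, array([ 562.3, -189.4,  211. ]))]
top bear_head [(array([264.3, 492.7]), 0.79, array([ 484.5, -312. ,  196. ])), (array([244.9, 251.8]), 0.69, array([515.9, 107. , 196. ])), (array([205.1, 407.3]), 0.67, array([ 588.6, -166.9,  196. ]))]
top dowel_tip [(array([258. , 252.1]), 0.69, array([497.7, 112.8, 152. ])), (array([157.1, 265.1]), 0.6, array([691. ,  93.6, 152. ])), (array([269.7, 168.
[... 463 characters left out ...]
3.8,  60. ]))]
[523.6 109.8 224.8] [451.8  95.8 341.8]
side dowel [np.float64(284.25332878406533), np.float64(337.1160879068021)] origin [np.float64(267.1591026914706), np.float64(338.05355295707324)] nose [np.float64(262.6751269124648), np.float64(314.3733959909117)]
top dowel [np.float64(244.7743036502979), np.float64(253.2215611356631)] origin [np.float64(241.30131755785493), np.float64(249.42276218114512)] nose [np.float64(215.01986164732003), np.float64(243.84059201306388)]
wrist dowel [np.float64(259.84384078819096), np.float64(327.34209542591674)] origin [np.float64(296.4693056879372), np.float64(328.1180882838935)] nose [np.float64(408.56586365966064), np.float64(328.03361092880846)]
```

View pics/m7.png

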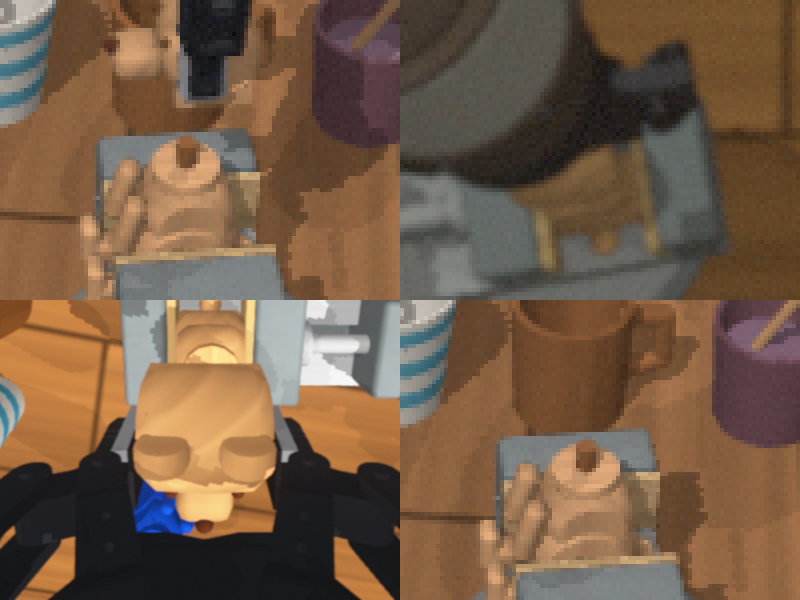

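The montage shows the head held level over the bear, muzzle the same way as its feet. Side view: nose (261,317), dowel (287,337). Wrist view: nose ball (406,324).

Run:
```python
from h import *
np.set_printoptions(precision=1,suppress=True)
def blob(f,r,c,n=9,show=False):
    g=cv2.imread('pics/'+f).astype(int); p=g[r-n:r+n+1,c-n:c+n+1]; R=p[:,:,2]
    if show: print(f,r,c); print(R)
    return R
blob('side7.png',261,317,8,True); blob('side0.png',214,294,6,True); blob('wrist7.png',406,324,11,True); blob('w6.png',273,328,8,True)
```

```text
side7.png 261 317
[[103 102 102 105 100 102 103 109 134 107 148 138 103  77  80  83 101]
 [102 104 103 102 101  98 107 140 140 100 135 154 137  94  77  84 105]
 [103 104 104  99 100 100 100 107 104  97 110 132 149 140  91  81 101]
 [102 104 107 103  98  98 101 113 135  97 105 113 133 152 145 125 102]
 [105 106 102 100  99  97 102 103 104 100 116 130 150 170 174 175 175]
 [101 104 102 102 101  98 101 108 139 129 182 187 191 190 191 187 187]
 [103 103 103 103 100 103 103 104 110 115 162 194 194 196 198 193 190]
 [101 103 101 101 103  99  97  88  93  93 112 195 197 200 201 195 194]
 [103 100 104 102 102 101  97  86  88  88 126 196 203 203 203 202 197]
 [104  99 103 102 102 110 134 101  74  92 160 194 208 212 209 209 201]
 [101 101 101 100  99 106 141 137 107 120 188 205 215 214 215 214 211]
 [103 104 101 100 106 139 145 144 144 162 196 213 216 217 215 214 207]
 [102 105 112 135 137 138 141 145 149 154 181 200 202 201 202 194 192]
 [103 112 140 141 137 141 145 146 144 137 172 182 189 187 182 181 170]
 [112 139 142 140 139 142 142 145 143 129 167 170 176 175 170 161 150]
 [110 141 142 140
[... 3633 characters left out ...]
209 158 104  84  90  95  99  99  94  95 127 188 230 237 238]
 [237 235 221 171 111  88  94  99 102 103 100 103 138 195 230 236 237]
 [236 236 231 195 136  96  94  98 102 102 104 123 167 213 233 236 237]
 [234 235 233 216 170 123 102 100 102 107 124 160 204 231 235 237 238]
 [234 234 234 229 208 178 152 136 132 144 173 205 230 236 236 236 237]
 [236 235 234 233 230 224 213 198 193 204 221 232 236 236 234 234 236]
 [238 236 235 234 234 235 235 233 232 233 236 236 236 234 233 234 236]
 [240 238 236 235 235 237 238 237 237 238 238 236 236 234 233 235 236]
 [239 238 237 236 236 238 238 237 237 237 238 237 235 234 233 235 236]
 [236 236 235 236 236 238 238 237 237 237 237 236 235 234 234 234 236]]
```

Run:
```python
from h import *
np.set_printoptions(precision=1,suppress=True)
W=snap('wrist');S=snap('side');T=snap('top');s=read_state();q=Ro.from_quat(s['ee_rot'])
print(s['position'],W['xyz'])
rel=q.inv()*Ro.from_quat(W['rotation'])
def cam(xyz,ee): return dict(W,xyz=np.array(xyz),rotation=(Ro.from_quat(np.array(ee)/np.linalg.norm(ee))*rel).as_quat())
w6=cam([541.54,-315.22,287.54],[-.0445,.999,0,0]); w5=cam([541.67,-315.45,417.15],[-.045,.999,0,0]); w4=cam([531.1,59.7,466.3],[.772,-.635,0,0])
print('pre ball',tri(w6,(272.2,328),S,(211,295)),onz(w6,(272.2,328),15),onz(S,(211,295),15))
print('post ball',tri(W,(405.2,324.5),S,(261,317.6)),onz(W,(405.2,324.5),211),onz(S,(261,317.6),211))
print('dowel',onz(w4,(186,321),152),onz(S,(286,336.75),152),onz(S,(283.6,336.1),152))
g=cv2.imread('pics/side7.png').astype(int)[278:296,328:346,2];print(g)
g=cv2.imread('pics/w4.png').astype(int)[176:196,311:331,2];print(g)
```

```text
[523.7 109.8 224.8] [451.7  95.8 341.4]
pre ball (array([ 651. , -302.4,   21.9]), np.float64(1.531029959857668)) [ 654.6 -302.2   15. ] [ 651.3 -311.5   15. ]
post ball (array([561. , 117.9, 214.2]), np.float64(1.1494959975043144)) [564.5 118.2 211. ] [560.8 114.8 211. ]
dowel [523.7 112.1 152. ] [522.8 116.4 152. ] [524.3 109.7 152. ]
[[116 116 115 109 110 110 108 109 107 100  94  97  92  88  88  77  77 104]
 [118 115 116 108 111 107 110 108 106 100  95  92  93  90  83  80  95 141]
 [118 116 115 110 108 109 110 109 106  98  95  94  93  87  85  94 144 146]
 [114 114 112 107 108 106 108 105 102 101  94  95  92  91 106 136 164 159]
 [114 115 111 108 110 104 110 110 103  99  89  86  91 104 119 124 125 126]
 [102 106 103 109 108 113 115 122 123 119 118 122 122 123 120 120 119  92]
 [118 124 121 122 121 122 131 148 146 145 136 123 119 123 120 123 121 116]
 [124 122 121 128 162 191 164 147 152 151 149 135 136 120 122 125 121 123]
 [124 128 166 205 204 191 127 147 147 147 138 124 159 181 131 122 123 123]
 [134 172 211 215 218 208 128 118 118 116 106 124 157 170 209 157 125 120]
 [163 220 2
[... 1590 characters left out ...]
 247 253
  253 253]
 [252 252 251 244 228 208 202 204 206 208 209 210 210 209 216 235 250 253
  253 253]
 [253 252 251 245 230 210 200 202 203 205 206 207 209 211 222 241 251 253
  253 253]
 [252 251 250 246 236 219 202 199 200 202 204 204 207 209 226 242 251 252
  252 252]
 [250 249 248 247 242 231 215 205 200 200 201 202 205 216 233 246 251 251
  251 251]
 [248 247 247 247 245 240 231 219 208 203 203 207 218 231 244 250 251 251
  251 251]
 [247 247 247 247 246 245 241 235 229 226 227 232 238 244 249 251 251 251
  251 251]
 [247 247 247 246 246 246 245 244 243 243 245 247 249 250 251 251 251 251
  251 251]
 [247 247 247 247 247 247 247 247 247 249 250 251 251 251 251 251 251 251
  251 251]]
```

Run:
```python
from h import *
np.set_printoptions(precision=1,suppress=True,linewidth=250)
W=snap('wrist');S=snap('side')
print('dowel side',onz(S,(285.4,336.5),152))
hx=np.array([np.cos(.19),np.sin(.19),0]);hy=np.array([-np.sin(.19),np.cos(.19),0])
for z in (30,38,45):
    b=onz(W,(245,325),z+196); print('post back',z,b,'origin-TCP along x',(b-[523,109.5,0])@hx+24)
f,b=onz(S,(221,306),0),onz(S,(221,319),0); print(f,b,np.linalg.norm(f-b),((f+b)/2-hy*23-[612.5,-311,0])@hx)
print(cv2.imread('pics/side0.png').astype(int)[205:225,298:326,2])
print(cv2.imread('pics/wrist7.png').astype(int)[235:256,325,2])
```

```text
dowel side [523.3 114.7 152. ]
post back 30 [489.6 103.5 226. ] origin-TCP along x -9.914748998809742
post back 38 [487. 103. 234.] origin-TCP along x -12.593977579166413
post back 45 [484.7 102.5 241. ] origin-TCP along x -14.938302586978459
[ 619.5 -289.6    0. ] [ 584.8 -293.1    0. ] 34.84955177058222 -6.464799182151115
[[227 224 225 221 149 129 179 191 198 209 214 215 209 181 220 214 195 163 193 176 154 160 187 230 229 230 231 232]
 [226 227 225 221 194 160 174 185 195 202 210 212 210 162 173 204 189 152 166 180 160 145 183 231 231 230 230 233]
 [228 230 228 223 170 160 170 188 192 193 201 206 201 177 177 184 173 157 199 190 160 142 156 189 229 231 232 231]
 [189 194 203 196 165 162 184 202 211 213 202 199 201 200 158 156 169 180 190 189 172 145 147 170 190 231 230 229]
 [207 207 208 192 145 122 171 210 219 219 211 204 199 205 194 187 188 197 193 183 173 152 143 168 185 232 232 230]
 [216 213 212 201 158  98 128 209 219 221 217 182 132 161 165 164 164 177 179 175 166 141 150 171 184 230 233 231]
 [222 220 213 204 170 126 155 200 214 206 161 161 145 155 159 163 165 167 171 169 16
[... 912 characters left out ...]
0 165 172 169 184 227 229 230 229 232]
 [217 212 212 215 211 212 206 172 161 161 150 151 152 169 170 181 172 162 160 163 167 182 224 229 231 229 229 230]
 [215 212 216 217 214 212 209 191 159 163 160 165 162 165 168 186 185 184 184 187 193 226 226 229 230 230 230 230]
 [214 214 216 214 213 211 210 211 210 206 207 209 207 209 205 210 211 210 212 213 226 226 229 230 227 230 229 230]
 [213 217 216 218 217 214 210 213 213 213 211 210 211 209 212 213 213 211 209 208 215 227 227 228 227 228 230 231]
 [227 226 214 214 210 214 216 215 211 212 209 207 209 210 211 210 209 206 213 225 223 227 228 228 228 232 230 231]]
[252 252 252 252 252 252 249 232 188 158 151 155 158 161 163 166 170 172 176 178 182]
```

Emit:
apply_moves:
  rows:
    - {"hand":-1,"delta_pos":[-2,2,0],"yaw":0}
    - {"hand":-1,"delta_pos":[-4.4,3.4,0],"yaw":0}
    - {"hand":-1,"delta_pos":[-4.4,3.4,10],"yaw":0}
    - {"hand":-1,"delta_pos":[-4.4,3.4,20],"yaw":0}
    - {"hand":-1,"delta_pos":[-4.4,3.4,20],"yaw":0}
    - {"hand":-1,"delta_pos":[-4.4,3.4,20],"yaw":0}
    - {"hand":-1,"delta_pos":[-4.4,3.4,20],"yaw":0}

```text
clock: 18.15
position: [527.3, 113.8, 204.5]
ee_rot: [-0.097, 0.995, -0.0, -0.0]
contact_force: [0.3, -0.4, 0.2]
gripper_width: 45.0
grasp_force: 61.9
```

Run:
```python
from h import *
np.set_printoptions(precision=1,suppress=True,linewidth=250)
for i in range(3):
    S=snap('side','side8.png');s=read_state();print(s['position'],s['ee_rot'].round(4),s['contact_force'])
T=snap('top');W=snap('wrist')
print(W['xyz'])
for c in ['side','wrist']:
    for q in ['nose','bear_head','dowel_tip']: print(c,q,[(np.round(r['location'],1),round(r['score'],2)) for r in nets.pinpoint(c,q)][:2])
p=s['position']; hx=np.array([.981,.194,0]);hy=np.array([-.194,.981,0]);o=p-[0,0,30]-3.5*hx
for n,d in dict(o=(0,0,0),nose=(45,0,15),baseF=(17.5,23,0),baseB=(-17.5,23,0)).items(): print(n,np.array(proj(S,o+d[0]*hx+d[1]*hy+[0,0,d[2]])))
print(cv2.imread('pics/side8.png').astype(int)[258:296,310:352,2])
```

```text
[527.5 113.9 204.9] [-0.1  1.  -0.   0. ] [-0.3 -0.2 -1. ]
[527.5 114.  205. ] [-0.1  1.   0.   0. ] [ 0.6 -0.4 -1.7]
[527.5 114.  205.2] [-0.1  1.   0.   0. ] [ 0.7 -0.1 -0.1]
[455.5 100.  321.7]
side nose [(array([273.3, 315.5]), 0.71), (array([233.1, 309.9]), 0.66)]
side bear_head [(array([241.4, 297.1]), 0.65), (array([279. , 338.2]), 0.6)]
side dowel_tip [(array([284.8, 334.6]), 0.83), (array([299.9, 244.3]), 0.59)]
wrist nose [(array([391.2, 326. ]), 0.62)]
wrist bear_head [(array([286. , 321.6]), 0.6), (array([176.9,  99.6]), 0.36)]
wrist dowel_tip []
o [276.  336.6]
nose [271.7 313.2]
baseF [284.9 329.1]
baseB [283.6 347.6]
[[102 104 100 ...  47  92 105]
 [102 100 102 ...  49 104 105]
 [103 103 103 ...  62 107 105]
 ...
 [130 133 132 ... 155 198 159]
 [128 133 134 ... 154 198 198]
 [128 131 135 ... 123 151 149]]
```

Run:
```python
import cv2,numpy as np
np.set_printoptions(linewidth=300,threshold=100000)
g=cv2.imread('pics/side8.png').astype(int)
print(g[266:294,312:352,2])
```

```text
[[140 138 138 143 143 149 157 168 168 173 171 173 161 130 137 158 169 177 177  73  36  31  20  23  27  29  31  20  24  28  28  29  28  28  31  35  78 132 131 119]
 [141 141 142 152 185 184 188 189 190 187 185 180 175 140 139 159 176 188 183  70  37  34  30  25  29  27  28  27  29  30  24  30  26  32  24  42  98 140 130 108]
 [140 135 110 114 165 194 196 193 198 190 189 188 180 148 134 155 163 195 199 147  30  25  18  23  29  29  24  22  32  27  32  25  26  29  26  51 122 146 132 120]
 [135  98  99  85 115 195 200 199 199 196 193 191 184 157 129 110 114 173 200 154  29  31  27  28  25  23  34  43  39  27  31  26  34  29  26  51 116 133 132 120]
 [132  85  92  90 126 195 200 201 201 202 198 193 186 168 129  87 102 167 195 154  59  31  26  26  22  34  47  47  45  46  43  39  42  32  29  54 114 138 136 122]
 [137  98  74  93 162 197 202 208 207 207 201 197 189 170 146 118 126 189 193 153  89  32  27  19  30  42  40  41  41  38  38  39  36  26  35  71 130 134 128 122]
 [136 133 112 122 188 206 211 215 214 212 208 206 189 179 166 152 170 181 190 170 113  47  26  27  32  32  33  31  34  27 
[... 2764 characters left out ...]
53 150 148 151 138  90  90  92  92  92  89  89]
 [135 128  91 105 118 126 129 132 161 182 182 160 124 124 127 155 201 212 208 213 210 202 136 119 112 102  93 148 213 212 215 216 206 110  91  91  91  87  89  85]
 [131 127  91  99 121 127 127 134 178 194 192 170 140 118 117 168 201 217 218 218 219 214 168 120 113 109 160 222 223 222 224 222 212  94  89  84  85  88  83  83]
 [136 128  91  93 117 126 127 155 196 216 204 175 144 113 150 169 192 218 221 222 217 200 195 188 169 195 201 219 219 219 220 217 203 116  75  78  75  75  75  68]
 [132 129  90  89 125 128 135 169 186 205 198 173 137 107 155 163 160 200 199 202 200 199 198 196 198 199 199 216 216 216 216 211 165 122 107 121 123 155 198 159]]
```

Emit:
apply_moves:
  rows:
    - {"hand":-1,"delta_pos":[-1.2,0,4],"yaw":0}
    - {"hand":-1,"delta_pos":[-1.2,0,8],"yaw":0}
    - {"hand":-1,"delta_pos":[-1.2,0,11],"yaw":0}
    - {"hand":-1,"delta_pos":[-1.2,0,12.5],"yaw":0}
    - {"hand":-1,"delta_pos":[-1.2,0,12.5],"yaw":0}
    - {"hand":-1,"delta_pos":[-1.2,0,12.5],"yaw":0}
    - {"hand":-1,"delta_pos":[-1.2,0,12.5],"yaw":0}
    - {"hand":-1,"delta_pos":[-1.2,0,12.5],"yaw":0}

```text
clock: 19.37
position: [528.6, 114.2, 192.5]
ee_rot: [-0.097, 0.995, 0.0, 0.0]
contact_force: [-0.3, 0.3, -1.9]
gripper_width: 44.9
grasp_force: 61.9
```

Run:
```python
from h import *
s=read_state()
for k in ['clock','position','contact_force','ee_rot','gripper_width','grasp_force','joint_vel']: print(k,s[k])
print(workorder.job_done())
```

```text
clock 19.3667
position [528.60976351 114.2054753  192.50399995]
contact_force [-0.34954137  0.34512461 -1.8870831 ]
ee_rot [-9.72433382e-02  9.95260612e-01  6.64204515e-05  2.05318465e-04]
gripper_width 44.92364565990598
grasp_force 61.90296410350129
joint_vel [-1.13359349e-05  1.13314128e-05 -5.19780946e-04 -1.32556036e-03
 -1.25552280e-03  5.57257032e-04]
the job is handed in; nothing more can be done
None
```

I cranked the vise to its hard stop and handed the job in at 19.4 s, with the bear's head still gripped level about 1 cm above the dowel and facing the bear's way; by my camera estimates the hole is over the dowel to within about 3 mm.

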